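Hang the mallet back on the crowded tool rail of the drum bench

ROBOT

A 6-joint arm with a two-finger parallel gripper is mounted at the origin on the work surface. World frame = base frame: x ahead of the robot, y to its left, z up, the work surface at z = 0. Lengths are in m, angles in rad, forces in N, time in s.
With the tool pointing down it reaches from about 0.4 to 0.825 m from the base axis. Payload 7 kg.
Tool frame: the origin (TCP) lies on the centre line of the jaws, within the pads' length; the fingertips stand 22 mm ahead of it and the grasp point (between the pads) lies 3 mm ahead of it (arm.tcp_to_tips is the distance from the TCP to the fingertips, in m); z points along the fingers, y is the line along which they close (so a half turn about z gives the same grasp; the last joint's range is limited). The gripper opens to 88 mm and grips with 3 to 60 N. Pads are 19 mm wide; open, the fingers measure 130 mm over their backs; the gripper's body (78 mm by 193 mm) begins 47 mm behind the grasp point.
Start: joints at [-0.824, 0.359, 0.012, 0, -1.224, -0.288], TCP at [0.299, -0.605, 0.249] pointing down, gripper open.
Joint ranges: [-3.07, 3.07], [-1.43, 2.12], [-1.02, 1.25], [-3.03, 1.67], [-3.05, -0], [-3.03, 3.03]. Speed limits (rad/s): [2.39, 2.39, 3.01, 3.14, 3.14, 3.14].

INTERFACE

Orientations are given as [roll, pitch, yaw] about the fixed x, y, z axes, in that order (R = Rz(yaw) Ry(pitch) Rx(roll)).
In Python, from station import arm gives the robot as it stands.
- The arm moves only by the tool jog_arm, never from a script. Its argument "targets" is a list of rows, each an object of numbers: "dx", "dy", "dz": the shift along the tool's x, y, z in mm; "rx", "ry", "rz": the turn, a rotation vector about the tool's x, y, z in rad; "gripper": the closure, from 0 (fully open) to 1 (shut). In form: [{"dx": .., "dy": .., "dz": .., "rx": .., "ry": .., "rz": .., "gripper": ..}, ...]. A call has exactly 8 rows; each row is the pose to reach, as a shift and turn from the pose commanded when the call began, along the tool's axes at that moment; what a row does not reach only later rows make up. A row lasts 1/12 s, in which the tool goes at most 41.7 mm and 7.16 degrees, less where a joint would pass 70% of its speed; a pose out of reach is approached as far as the arm can. A call with a gripper value outside its range is refused whole. The fingers move at their own pace and stop on an object; "force" is the grip in N (left out, the last holds). Time passes only in rows, so rows that repeat a pose let the fingers close, or fill a call up. It gives the time, the measured TCP pose, the force, the opening and the grip force at its end, in the units of the state.
- arm.get_state(): the state, without advancing time (a new reading comes with each control period).
- arm.grab_frame(name): name is "scene" or "top" or "wrist"; returns a dict with "frame" (480x640x3 uint8, red, green, blue), "z_map" (480x640 float32, m along the optical axis (not along the pixel's ray), 0 where there is no reading), "fx", "fy", "cx", "cy" (pixels), "view" (4x4, takes a point from world to camera coordinates). Camera axes: x right, y down, z forward; pixel columns grow to the right and rows downward; lengths in m; the calibration is good to about 2 mm. A picture is of the moment at which its call begins.
- arm.job_done(): hands the job in; it is judged then, once.
The state is a dict: "t": time; "q": joint angles; "qd": joint speeds; "joint_efforts": joint torques, N m; "eef_pos": TCP position; "ee_rot": TCP orientation; "force": force on the tool from outside, world axes, zero at the start; "moment": the same for the moment, N m; "width": finger opening in m; "gripper_force": force on a finger pad.
Only numpy, scipy, OpenCV 4.12 (cv2) and the standard library are available. Lean on these libraries where they do the work, as an engineer would, in place of code of your own. Each camera call takes 0.05 s, during which the arm holds its last target. There are 200 camera calls.

TASK

Take the soft-faced mallet out of the wooden bench block and hang it on the one empty spring hook of the tool rail: ease the neck of its handle between the two prongs until they close around it, then press the mallet down until the underside of its head rests on the hook, with the head lying along the rail. Do it gently, without forcing the spring hook and without knocking or shifting the tools hanging on either side, and let go.

Things in the scene. Friction and masses are not known exactly. Their poses are not given: they have to be found in the camera images.
- mallet_head (a point): centre of the head of a stubby mallet standing head up in the block, 0.2 kg. The head's metal middle is a block 30 (x) by 38 (y) by 40 mm (z), flat sides, to be gripped from above across its 30 mm; nylon faces 33 mm across make the head 86 mm long along y. Round handle along -z from the head's underside, 20 mm below this point. Not told while held
- mallet_end (a point): bottom end of the mallet's handle, on its axis, 190 mm below the centre of the head. The handle is 170 mm long: the lower 70 mm a rubber grip 24 mm across, the upper 100 mm a steel neck 20 mm across. It stands loosely in the block's hole
- block: fixed wooden bench block, 85 (x) by 150 (y) by 70 mm high, origin at the centre of its underside. The mallet stands in its middle hole, 28 mm wide, 60 mm deep, the centre of its head 200 mm above the bench; the two thin holes are empty
- rail: fixed tool rail on two posts: a steel bar 350 mm long along its y axis, its top 188 mm above the bench. Origin on the bench below the middle of the row of hooks: four hooks 68 mm apart along y (-102, -34, 34, 102 mm), their mouths towards -x, the robot's side
- hook_free: foot of the empty spring hook, one of the inner two, fixed to the rail. Origin on the axis of the hook's pocket, where the mallet's axis stands when home, 220 mm above the bench; z up, +x into the hook, y along the rail. The hook itself (hook_free_prongs) is clamped by a slot: its top edges, which carry the head's underside, are up to 20 mm above or below this origin; no pose tells
- hook_mouth (a point): middle of the empty hook's mouth, 27 mm before its pocket's axis. Two sprung prongs 24 mm high: 30 mm between their flared lips, throat 12 mm wide 9 mm before the axis. The neck goes in with 8 to 15 N, they snap shut behind it and a hard pad stops it. They grip it: it does not sink by its weight, 3 to 8 N more press it down to the hard stop. The hook bends if pushed with over 25 N
- screwdriver_shoulder (a point): screwdriver hanging in one of the other hooks, handle up: handle 27 mm across and 42 mm high above this point, which lies on its axis at the level of the hook's top edges; 19 mm thick below, then a thin shank down to 143 mm below
- beater_shoulder (a point): felt-headed drum beater hanging in another hook, head up: head 27 mm across and 29 mm high above this point, which lies on its axis at the level of the hook's top edges; wooden shaft 19 mm thick, 150 mm down
- nutdriver_shoulder (a point): nut driver hanging in another hook, handle up: handle 25 mm across and 48 mm high above this point, which lies on its axis at the level of the hook's top edges; shank and socket 136 mm down
- tape: roll of tape lying on the bench, 90 mm across, 24 mm high, not part of the job
Not all that is in view belongs to the job. What is shaped like the part that bears nutdriver_shoulder but yellow is not meant.

How it is judged:
On the way, in this order (a step that is already met when the one before it is completed fails the run):
1. the mallet is lifted clear of the block (height (world z) of mallet_head above 0.262 m), for 0.1 s.
2. the neck of the handle is home in the empty hook: the axis of the mallet within 6 mm of the hook's axis, upright within 6 degrees (horizontal distance between mallet_head and hook_free below 0.006 m and z of mallet_head in the frame of hook_free_prongs below 0.095 m and angle between mallet_head's own z axis and vertical below 0.105 rad), for 0.2 s.
At the end, for the whole second after the job is handed in: the mallet hangs in the formerly empty hook: its axis within 4 mm of the hook's axis, head resting on the hook's top edges (within 2 mm), upright within 4 degrees, head along the rail within 8 degrees, at rest; the other tools within 4 mm of where they hung and upright (horizontal distance between mallet_head and hook_free below 0.004 m and z of mallet_head in the frame of hook_free_prongs between 0.017 and 0.022 m and angle between each of mallet_head, screwdriver_shoulder, beater_shoulder, nutdriver_shoulder's own z axis and vertical below 0.07 rad and angle between the y axis of mallet_head and the y axis of hook_free, either way round below 0.14 rad and linear speed of mallet below 0.02 m/s and distance of each of screwdriver_shoulder, beater_shoulder, nutdriver_shoulder from where it was at the start of the episode below 0.004 m); the robot touches nothing.
It fails at once if the empty hook is forced: the contact forces on it, with the prongs' own squeeze of some 15 N on the neck, add up to more than 40 N (contact force between anything else and hook_free above 40 N).
It fails at once if a hanging neighbour is knocked: struck with more than 4 N by the mallet or the robot (contact force between any of mallet, the arm, the fingers and screwdriver above 4 N or contact force between any of mallet, the arm, the fingers and beater above 4 N or contact force between any of mallet, the arm, the fingers and nutdriver above 4 N).
It fails at once if a hanging neighbour is shifted by more than 6 mm (distance of any of screwdriver_shoulder, beater_shoulder, nutdriver_shoulder from where it was at the start of the episode above 0.006 m).
It also fails if it takes over 53 s, if anything falls off the work surface, if the arm or the gripper's body presses on something with over 40 N, if the wrist force passes 120 N, or if a joint passes its speed limit or range.

## Working session

There is one attempt and no reset: what is moved stays moved. The work goes in short steps, Python scripts to look and compute and a tool call to move; the robot and the scene stay as the last step left them, time stands still between calls to the robot, and variables do not carry over. Pictures are saved under pics/ and viewed, at most 10 in all, crops included, and the job is handed in when it is done.

Besides the shell and the picture viewer there is one more tool, called after "Request:" as name(argument=value, ...) on one line, values as JSON. jog_arm: Moves the arm, as the interface text tells. Its arguments: {"type":"object","properties":{"targets":{"type":"array","items":{"type":"object","properties":{"dx":{"type":"number"},"dy":{"type":"number"},"dz":{"type":"number"},"rx":{"type":"number"},"ry":{"type":"number"},"rz":{"type":"number"},"gripper":{"type":"number"}}}},"force":{"type":"number"}},"required":["targets"]}

```bash
ls; mkdir -p pics; cat > h.py <<'E'
import numpy as np,cv2
from station import arm
def grab(n):
    f=arm.grab_frame(n); np.savez(f'{n}.npz',**{k:np.asarray(v) for k,v in f.items()}); return f
def cloud(f):
    z=np.asarray(f['z_map'],float); v,u=np.mgrid[:480,:640]
    P=np.stack([(u-f['cx'])/f['fx']*z,(v-f['cy'])/f['fy']*z,z,np.ones_like(z)],-1)
    W=P@np.linalg.inv(f['view']).T
    W=W[...,:3]; W[z==0]=np.nan; return W
E
python3 - <<'E'
from h import *
for n in('scene','top'):
    f=grab(n); cv2.imwrite(f'pics/{n}0.png',f['frame'][...,::-1])
    print(n,np.linalg.inv(f['view'])[:3].round(3).tolist())
s=arm.get_state(); print(s)
E
```

```text
pics
scene [[-0.311, 0.498, -0.809, 1.382], [0.95, 0.164, -0.265, 0.346], [0.001, -0.851, -0.525, 0.729]]
top [[-0.022, -0.997, 0.068, 0.376], [-1.0, 0.021, -0.009, 0.069], [0.007, -0.068, -0.998, 1.606]]
{'t': 0.1, 'q': array([-8.23847044e-01,  3.59300272e-01,  1.11731822e-02, -2.69946955e-04,
       -1.22412668e+00, -2.88122788e-01]), 'qd': array([ 1.10207791e-03, -8.86475546e-04,  2.49157957e-03, -2.00159426e-05,
       -7.73392719e-04, -1.57646113e-04]), 'joint_efforts': array([-1.08734392e-03, -5.84158301e+01,  2.93753278e+01,  7.01552019e+00,
        1.02058821e-02, -8.90263027e-05]), 'eef_pos': array([ 0.29876002, -0.60483833,  0.2477429 ]), 'ee_rot': array([ 3.14012317e+00, -1.70845614e-04, -2.68285794e+00]), 'force': array([-0.24673778, -0.25867415,  0.49414479]), 'moment': array([ 0.01110824, -0.0538881 , -0.02022351]), 'gripper_force': 0.0, 'width': 0.08762814005107993}
```

View pics/scene0.png

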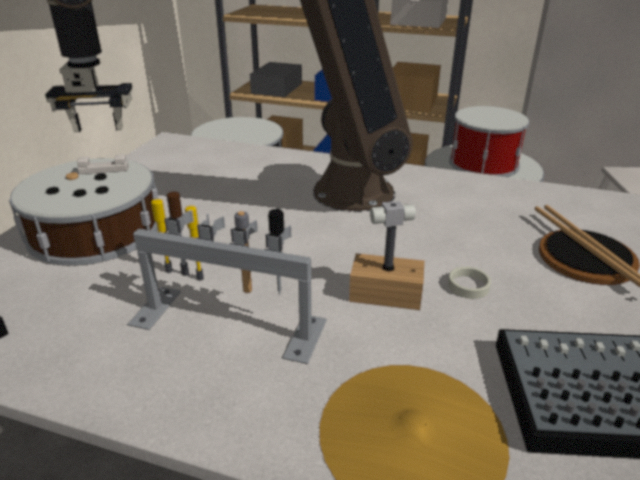

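View pics/top0.png

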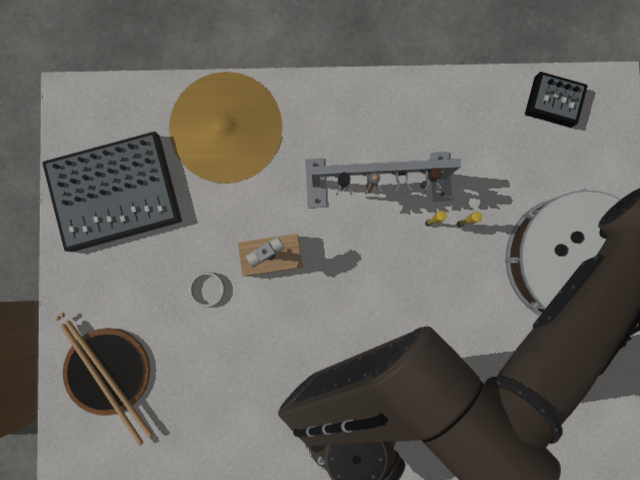

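The scene view shows the mallet in its block (head at about 392,213). The rail's empty hook is near (210,225), between a brown handle (175,205) and the beater (240,222), and two yellow decoys stand in front of the rail. In the top view the mallet head is at (265,251), turned relative to the block. The hooks are at u≈344, 374, 403 (empty) and 434, with the decoys at (437,217) and (470,217).

```bash
python3 - <<'E'
from h import *
T=dict(np.load('top.npz'));S=dict(np.load('scene.npz'))
print(T['fx'],S['fx'])
WT=cloud(T);WS=cloud(S)
def rng(W,u0,u1,v0,v1,z0,z1):
    p=W[v0:v1,u0:u1].reshape(-1,3);return p[(p[:,2]>z0)&(p[:,2]<z1)]
def rect(p,n):
    r=cv2.minAreaRect((p[:,:2]*1000).astype(np.float32)); print(n,len(p),np.round(r[0],1),np.round(r[1],1),round(r[2],1),'z',np.percentile(p[:,2],[5,50,95]).round(4))
rect(rng(WT,235,295,225,280,.19,.26),'mallet top')
rect(rng(WT,235,310,225,285,.05,.085),'block')
b=rng(WT,300,470,150,185,.17,.196); rect(b,'rail')
for n,u0,u1,v0,v1 in (('a',332,356,165,195),('b',362,386,165,195),('e',392,414,165,192),('d',424,446,165,195)):
    p=rng(WT,u0,u1,v0,v1,.2,.32);rect(p,n)
    t=p[p[:,2]>np.percentile(p[:,2],90)-.012]; rect(t,n+' top')
for n,u0,u1 in(('y1',422,450),('y2',455,485)):
    p=rng(WT,u0,u1,205,230,.1,.4); rect(p,n)
m=rng(WS,365,420,195,230,.17,.26);rect(m,'mallet scene')
rect(rng(WS,345,430,250,310,.06,.08),'block scene')
rect(rng(WS,130,315,225,285,.18,.196),'rail scene')
# upscale pictures
im=cv2.resize(S['frame'][175:300,130:320],None,fx=4,fy=4,interpolation=cv2.INTER_CUBIC);cv2.imwrite('pics/s1.png',im[...,::-1])
p=rng(WS,192,226,205,245,.19,.28);rect(p,'hook e scene');print((p[::max(1,len(p)//40)]*1000).round().astype(int).tolist())
E
```

```text
615.1344974771215 542.5718575256909
mallet top 539 [446.9 193. ] [32.8 86.2] 30.1 z [0.2037 0.2164 0.2235]
block 1489 [446.9 193.2] [ 85.5 150.5] 7.3 z [0.0643 0.0704 0.0761]
rail 1373 [624. -91.] [ 55.7 349.6] 1.6 z [0.1799 0.1879 0.1932]
a 198 [600.4  10.7] [49.8 36.7] 2.6 z [0.2072 0.2537 0.26  ]
a top 120 [604.7  10.7] [25.4 26.4] 70.3 z [0.2512 0.2562 0.2609]
b 199 [602.6 -56.9] [50.1 35. ] 2.1 z [0.2073 0.2361 0.246 ]
b top 110 [607.  -57.2] [24.9 26. ] 16.8 z [0.2353 0.2411 0.2472]
e 130 [ 604.3 -126. ] [48.7 36.3] 1.1 z [0.2036 0.2123 0.2181]
e top 118 [ 604.7 -125.7] [48.5 35.3] 3.0 z [0.2076 0.2128 0.2181]
d 238 [ 606.9 -194.6] [36.8 49.2] 90.0 z [0.2029 0.2377 0.2658]
d top 104 [ 609.9 -192.9] [23.4 23.6] 44.9 z [0.2566 0.2626 0.2672]
y1 134 [ 523.3 -216. ] [23.2 23.6] 57.3 z [0.1214 0.1819 0.1873]
y2 150 [ 519.1 -298.3] [24.6 23.3] 89.5 z [0.1192 0.1806 0.1877]
mallet scene 893 [449.4 192.5] [36.  86.5] 27.5 z [0.1819 0.2052 0.2182]
block scene 1788 [449.4 192.7] [ 90.1 149.7] 7.3 z [0.0626 0.0676 0.0701]
rail scene 2015 [618.  -91.4] [ 74.4 349.5] 1.9 z [0.1813 0.1861 0.1941]
hook e scene 374 [ 606.5 -142.6] [69.8 54.5] 88.4 z [0.1916 0.2031 0.2116]
[[582, -146, 210], [585, -145, 205], [583, -142, 202], [581, -143, 199], [604, -136, 210], [589, -115, 206], [602, -133, 207], [587, -112, 203], [592, -137, 199], [583, -112, 198], [604, -132, 205], [587, -112, 199], [605, -137, 202], [593, -116, 199], [625, -137, 211], [600, -133, 197], [591, -113, 196], [628, -131, 212], [621, -117, 210], [592, -115, 194], [630, -130, 211], [628, -113, 213], [593, -114, 193], [630, -131, 208], [631, -111, 213], [630, -137, 205], [630, -118, 208], [599, -117, 191], [632, -124, 206], [616, -114, 199], [629, -128, 202], [627, -110, 204], [629, -128, 200], [626, -111, 201], [631, -127, 199], [629, -109, 201], [633, -124, 198], [626, -109, 198], [629, -122, 194], [631, -135, 191], [629, -116, 194], [628, -115, 191]]
```

View pics/s1.png

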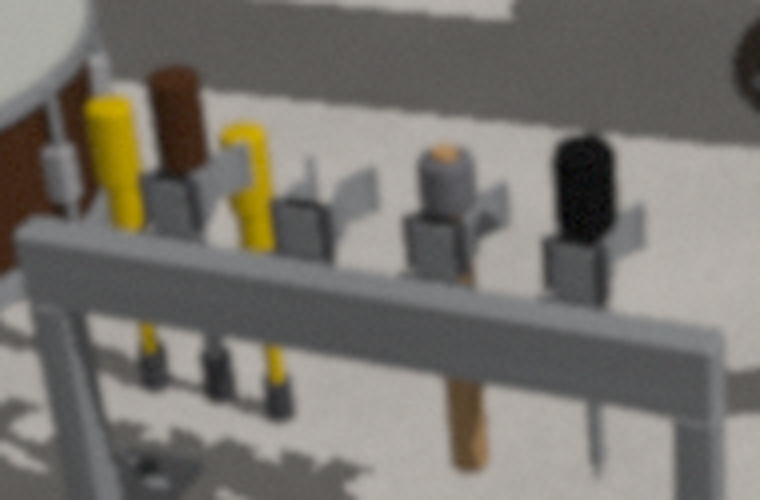

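Measurements agree with the given sizes: head 33×86 mm at (447,193) with yaw about 30°, rail yaw about 1.5–1.8°. The free hook is midway between its neighbours at about (608,-125), with top edges at z≈0.2125. I'll start moving towards the mallet.

Request:
jog_arm(targets=[{"dx": -28, "dy": 27, "dz": -6, "rz": -0.12, "gripper": 0}, {"dx": -57, "dy": 55, "dz": -12, "rz": -0.24, "gripper": 0}, {"dx": -85, "dy": 82, "dz": -18, "rz": -0.36, "gripper": 0}, {"dx": -114, "dy": 110, "dz": -24, "rz": -0.48, "gripper": 0}, {"dx": -142, "dy": 137, "dz": -30, "rz": -0.6, "gripper": 0}, {"dx": -171, "dy": 165, "dz": -36, "rz": -0.72, "gripper": 0}, {"dx": -199, "dy": 192, "dz": -42, "rz": -0.84, "gripper": 0}, {"dx": -228, "dy": 220, "dz": -48, "rz": -0.96, "gripper": 0}])

```text
invalid input at $.targets[0]: expected keys dx, dy, dz, rx, ry, rz, gripper
```

```bash
cat >> h.py <<'E'
def rel(tx,ty,tz,yaw=None):
    """mm/rad shift in tool axes from the present pose to a world target (tool kept vertical)"""
    from scipy.spatial.transform import Rotation as Ro
    s=arm.get_state(); p=s['eef_pos']*1000; R=Ro.from_euler('xyz',s['ee_rot'])
    d=R.inv().apply(np.array([tx,ty,tz])-p)
    print('t',round(s['t'],2),'pos',p.round(1),'rot',s['ee_rot'].round(4),'F',s['force'].round(1),'w',round(s['width']*1000,1),'shift',d.round(1),end=' ')
    if yaw is not None: print('rotvec',(R.inv()*Ro.from_euler('xyz',[np.pi,0,yaw])).as_rotvec().round(4),end='')
    print()
E
python3 - <<'E'
from h import *
rel(480,-100,330,-1.045)
rel(447,193,330,-1.045)
T=dict(np.load('top.npz'));W=cloud(T)
p=W[150:190,300:470].reshape(-1,3);p=p[(p[:,2]>.178)&(p[:,2]<.197)]
c,s=np.cos(.0265),np.sin(.0265)
d=p[:,:2]-[.6084,-.1251]; x=c*d[:,0]+s*d[:,1]; y=-s*d[:,0]+c*d[:,1]
print('bar x rel hook axis',np.histogram(x*1000,bins=np.arange(-40,50,4)))
E
```

```text
t 0.1 pos [ 298.8 -604.8  247.7] rot [ 3.1401e+00 -2.0000e-04 -2.6829e+00] F [-0.2 -0.3  0.5] w 87.6 shift [-386.   372.5  -81.8] rotvec [ 1.3000e-03  1.1000e-03 -1.6379e+00]
t 0.1 pos [ 298.8 -604.8  247.7] rot [ 3.1401e+00 -2.0000e-04 -2.6829e+00] F [-0.2 -0.3  0.5] w 87.6 shift [-486.2  649.8  -81.4] rotvec [ 1.3000e-03  1.1000e-03 -1.6379e+00]
bar x rel hook axis (array([  0,   0,   0,   0,   4,   4,   3,  16,   7,   5,   5,   6,   7,
         4,   1,  95, 232, 254, 255, 259, 191,   3]), array([-40, -36, -32, -28, -24, -20, -16, -12,  -8,  -4,   0,   4,   8,
        12,  16,  20,  24,  28,  32,  36,  40,  44,  48]))
```

Request:
jog_arm(targets=[{"dx": -28, "dy": 27, "dz": -6, "rx": 0, "ry": 0, "rz": -0.12, "gripper": 0}, {"dx": -57, "dy": 55, "dz": -12, "rx": 0, "ry": 0, "rz": -0.24, "gripper": 0}, {"dx": -85, "dy": 82, "dz": -18, "rx": 0, "ry": 0, "rz": -0.36, "gripper": 0}, {"dx": -114, "dy": 110, "dz": -24, "rx": 0, "ry": 0, "rz": -0.48, "gripper": 0}, {"dx": -142, "dy": 137, "dz": -30, "rx": 0, "ry": 0, "rz": -0.6, "gripper": 0}, {"dx": -171, "dy": 165, "dz": -36, "rx": 0, "ry": 0, "rz": -0.72, "gripper": 0}, {"dx": -199, "dy": 192, "dz": -42, "rx": 0, "ry": 0, "rz": -0.84, "gripper": 0}, {"dx": -228, "dy": 220, "dz": -48, "rx": 0, "ry": 0, "rz": -0.96, "gripper": 0}])

```text
t: 0.77
eef_pos: [0.4059, -0.3051, 0.2967]
ee_rot: [3.141, 0.0, -1.717]
force: [0.9, 0.0, -0.3]
width: 0.0879
gripper_force: 0.0
```

```bash
python3 -c "
from h import *
rel(470,0,325,-1.045)
rel(447,193,290,-1.045)"
```

```text
t 0.77 pos [ 405.9 -305.1  296.7] rot [ 3.1414e+00  2.0000e-04 -1.7171e+00] F [ 0.9  0.  -0.3] w 87.9 shift [-311.2  -19.   -28.3] rotvec [ 2.000e-04  2.000e-04 -6.721e-01]
t 0.77 pos [ 405.9 -305.1  296.7] rot [ 3.1414e+00  2.0000e-04 -1.7171e+00] F [ 0.9  0.  -0.3] w 87.9 shift [-498.8   31.9    6.8] rotvec [ 2.000e-04  2.000e-04 -6.721e-01]
```

Request:
jog_arm(targets=[{"dx": -39, "dy": -2, "dz": -4, "rx": 0, "ry": 0, "rz": -0.09, "gripper": 0}, {"dx": -78, "dy": -5, "dz": -7, "rx": 0, "ry": 0, "rz": -0.18, "gripper": 0}, {"dx": -117, "dy": -7, "dz": -11, "rx": 0, "ry": 0, "rz": -0.27, "gripper": 0}, {"dx": -156, "dy": -9, "dz": -14, "rx": 0, "ry": 0, "rz": -0.36, "gripper": 0}, {"dx": -195, "dy": -12, "dz": -18, "rx": 0, "ry": 0, "rz": -0.45, "gripper": 0}, {"dx": -234, "dy": -14, "dz": -21, "rx": 0, "ry": 0, "rz": -0.54, "gripper": 0}, {"dx": -272, "dy": -16, "dz": -25, "rx": 0, "ry": 0, "rz": -0.62, "gripper": 0}, {"dx": -311, "dy": -19, "dz": -28, "rx": 0, "ry": 0, "rz": -0.672, "gripper": 0}])

```text
t: 1.43
eef_pos: [0.4714, -0.0006, 0.325]
ee_rot: [-3.141, 0.0, -1.046]
force: [1.0, 0.3, -0.5]
width: 0.0878
gripper_force: 0.0
```

```bash
python3 -c "
from h import *
rel(447,193,270,-1.045)"
```

```text
t 1.43 pos [471.4  -0.6 325. ] rot [-3.141   0.     -1.0462] F [ 1.   0.3 -0.5] w 87.8 shift [-179.8  -75.8   55. ] rotvec [-0.0006  0.     -0.0012]
```

Request:
jog_arm(targets=[{"dx": -36, "dy": -15, "dz": 5, "rx": 0, "ry": 0, "rz": 0, "gripper": 0}, {"dx": -72, "dy": -30, "dz": 10, "rx": 0, "ry": 0, "rz": 0, "gripper": 0}, {"dx": -108, "dy": -46, "dz": 15, "rx": 0, "ry": 0, "rz": 0, "gripper": 0}, {"dx": -144, "dy": -61, "dz": 20, "rx": 0, "ry": 0, "rz": 0, "gripper": 0}, {"dx": -165, "dy": -70, "dz": 35, "rx": 0, "ry": 0, "rz": 0, "gripper": 0}, {"dx": -180, "dy": -76, "dz": 50, "rx": 0, "ry": 0, "rz": 0, "gripper": 0}, {"dx": -180, "dy": -76, "dz": 55, "rx": 0, "ry": 0, "rz": 0, "gripper": 0}, {"dx": -180, "dy": -76, "dz": 55, "rx": 0, "ry": 0, "rz": 0, "gripper": 0}])

```text
t: 2.1
eef_pos: [0.4473, 0.1917, 0.2678]
ee_rot: [3.138, -0.001, -1.049]
force: [-0.9, 0.1, 0.3]
width: 0.0878
gripper_force: 0.0
```

```bash
python3 -c "
from h import *
f=grab('wrist');cv2.imwrite('pics/w0.png',f['frame'][...,::-1]);W=cloud(f)
p=W.reshape(-1,3);p=p[(p[:,2]>.19)&(p[:,2]<.226)&(np.hypot(p[:,0]-.447,p[:,1]-.193)<.06)]
r=cv2.minAreaRect((p[:,:2]*1000).astype(np.float32));print(len(p),r)
t=p[p[:,2]>.215];print(cv2.minAreaRect((t[:,:2]*1000).astype(np.float32)),np.median(t[:,2]))
rel(447,193,211,-1.045)"
```

```text
6409 ((448.4156188964844, 191.79046630859375), (32.86085891723633, 83.3953857421875), 29.98186683654785)
((449.6645812988281, 189.4378204345703), (29.998579025268555, 76.33761596679688), 30.258529663085938) 0.21928531522607747
t 2.15 pos [447.9 191.3 269. ] rot [ 3.1397e+00 -6.0000e-04 -1.0499e+00] F [ 0.8 -0.1  0.6] w 87.5 shift [-1.9 -0.2 58. ] rotvec [ 0.0019 -0.0006 -0.0049]
```

View pics/w0.png

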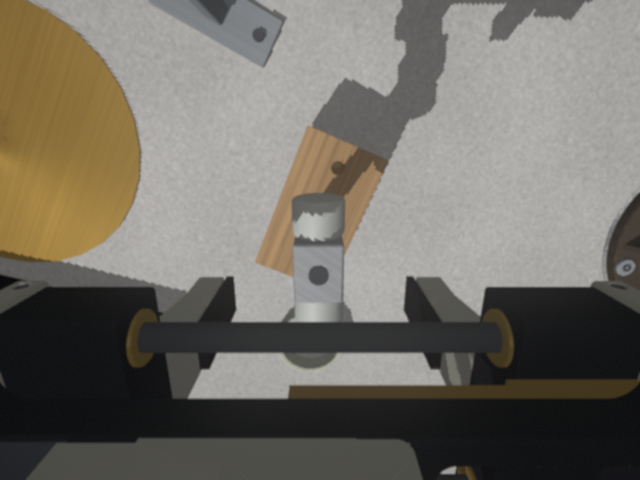

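The wrist picture shows the head centred between the jaws (metal block about 294–344, 245–303) and aligned with them. The top is at 0.2193, against 0.220 expected. Next I'll descend and grip.

Request:
jog_arm(targets=[{"dx": -2, "dy": 0, "dz": 12, "rx": 0, "ry": 0, "rz": 0, "gripper": 0}, {"dx": -2, "dy": 0, "dz": 24, "rx": 0, "ry": 0, "rz": 0, "gripper": 0}, {"dx": -2, "dy": 0, "dz": 36, "rx": 0, "ry": 0, "rz": 0, "gripper": 0}, {"dx": -2, "dy": 0, "dz": 48, "rx": 0, "ry": 0, "rz": 0, "gripper": 0}, {"dx": -2, "dy": 0, "dz": 56, "rx": 0, "ry": 0, "rz": 0, "gripper": 0}, {"dx": -2, "dy": 0, "dz": 58, "rx": 0, "ry": 0, "rz": 0, "gripper": 0.3}, {"dx": -2, "dy": 0, "dz": 58, "rx": 0, "ry": 0, "rz": 0, "gripper": 0.5}, {"dx": -2, "dy": 0, "dz": 58, "rx": 0, "ry": 0, "rz": 0, "gripper": 0.6}], force=20)

```text
t: 2.82
eef_pos: [0.4478, 0.1932, 0.2124]
ee_rot: [-3.141, -0.0, -1.051]
force: [0.4, 0.9, 0.6]
width: 0.073
gripper_force: 0.0
```

Request:
jog_arm(targets=[{"dx": 0, "dy": 0, "dz": 0, "rx": 0, "ry": 0, "rz": 0, "gripper": 0.7}, {"dx": 0, "dy": 0, "dz": 0, "rx": 0, "ry": 0, "rz": 0, "gripper": 0.8}, {"dx": 0, "dy": 0, "dz": 0, "rx": 0, "ry": 0, "rz": 0, "gripper": 1}, {"dx": 0, "dy": 0, "dz": 0, "rx": 0, "ry": 0, "rz": 0, "gripper": 1}, {"dx": 0, "dy": 0, "dz": 0, "rx": 0, "ry": 0, "rz": 0, "gripper": 1}, {"dx": 0, "dy": 0, "dz": 0, "rx": 0, "ry": 0, "rz": 0, "gripper": 1}, {"dx": 0, "dy": 0, "dz": 0, "rx": 0, "ry": 0, "rz": 0, "gripper": 1}, {"dx": 0, "dy": 0, "dz": 0, "rx": 0, "ry": 0, "rz": 0, "gripper": 1}], force=60)

```text
t: 3.48
eef_pos: [0.4473, 0.1933, 0.2116]
ee_rot: [3.142, -0.0, -1.051]
force: [0.6, 0.0, 0.1]
width: 0.0294
gripper_force: 60.0
```

```bash
python3 -c "
from h import *
rel(447,193,311,-1.0472)
rel(540,-125,311,-1.5443)"
```

```text
t 3.48 pos [447.3 193.3 211.6] rot [ 3.1416 -0.     -1.0507] F [0.6 0.  0.1] w 29.4 shift [  0.1   0.4 -99.4] rotvec [ 0.     -0.     -0.0035]
t 3.48 pos [447.3 193.3 211.6] rot [ 3.1416 -0.     -1.0507] F [0.6 0.  0.1] w 29.4 shift [322.3  77.7 -99.4] rotvec [ 0.     -0.      0.4936]
```

Request:
jog_arm(targets=[{"dx": 0, "dy": 0, "dz": -8, "rx": 0, "ry": 0, "rz": 0, "gripper": 1}, {"dx": 0, "dy": 0, "dz": -20, "rx": 0, "ry": 0, "rz": 0, "gripper": 1}, {"dx": 0, "dy": 0, "dz": -34, "rx": 0, "ry": 0, "rz": 0, "gripper": 1}, {"dx": 0, "dy": 0, "dz": -48, "rx": 0, "ry": 0, "rz": 0, "gripper": 1}, {"dx": 0, "dy": 0, "dz": -62, "rx": 0, "ry": 0, "rz": 0, "gripper": 1}, {"dx": 0, "dy": 0, "dz": -76, "rx": 0, "ry": 0, "rz": 0, "gripper": 1}, {"dx": 0, "dy": 0, "dz": -86, "rx": 0, "ry": 0, "rz": 0, "gripper": 1}, {"dx": 0, "dy": 0, "dz": -90, "rx": 0, "ry": 0, "rz": 0, "gripper": 1}])

```text
t: 4.15
eef_pos: [0.4477, 0.1935, 0.3033]
ee_rot: [-3.14, 0.0, -1.051]
force: [1.0, -0.3, -3.0]
width: 0.0294
gripper_force: 60.0
```

Request:
jog_arm(targets=[{"dx": 15, "dy": 4, "dz": 0, "rx": 0, "ry": 0, "rz": 0.03, "gripper": 1}, {"dx": 40, "dy": 10, "dz": 0, "rx": 0, "ry": 0, "rz": 0.09, "gripper": 1}, {"dx": 65, "dy": 16, "dz": 0, "rx": 0, "ry": 0, "rz": 0.15, "gripper": 1}, {"dx": 90, "dy": 22, "dz": 0, "rx": 0, "ry": 0, "rz": 0.21, "gripper": 1}, {"dx": 115, "dy": 28, "dz": 0, "rx": 0, "ry": 0, "rz": 0.27, "gripper": 1}, {"dx": 140, "dy": 34, "dz": 0, "rx": 0, "ry": 0, "rz": 0.33, "gripper": 1}, {"dx": 165, "dy": 40, "dz": 0, "rx": 0, "ry": 0, "rz": 0.39, "gripper": 1}, {"dx": 185, "dy": 45, "dz": 0, "rx": 0, "ry": 0, "rz": 0.45, "gripper": 1}])

```text
t: 4.82
eef_pos: [0.5001, 0.0088, 0.301]
ee_rot: [3.141, -0.0, -1.504]
force: [-0.2, 0.9, -2.0]
width: 0.0296
gripper_force: 60.0
```

```bash
python3 -c "
from h import *
rel(545,-125,290,-1.5443)"
```

```text
t 4.82 pos [500.1   8.8 301. ] rot [ 3.1405e+00 -2.0000e-04 -1.5041e+00] F [-0.2  0.9 -2. ] w 29.6 shift [136.5 -35.9  11. ] rotvec [ 0.0011 -0.0002  0.0402]
```

Request:
jog_arm(targets=[{"dx": 22, "dy": -6, "dz": 0, "rx": 0, "ry": 0, "rz": 0.01, "gripper": 1}, {"dx": 44, "dy": -12, "dz": 4, "rx": 0, "ry": 0, "rz": 0.02, "gripper": 1}, {"dx": 66, "dy": -18, "dz": 8, "rx": 0, "ry": 0, "rz": 0.03, "gripper": 1}, {"dx": 88, "dy": -24, "dz": 12, "rx": 0, "ry": 0, "rz": 0.04, "gripper": 1}, {"dx": 110, "dy": -29, "dz": 16, "rx": 0, "ry": 0, "rz": 0.04, "gripper": 1}, {"dx": 128, "dy": -34, "dz": 20, "rx": 0, "ry": 0, "rz": 0.04, "gripper": 1}, {"dx": 136, "dy": -36, "dz": 24, "rx": 0, "ry": 0, "rz": 0.04, "gripper": 1}, {"dx": 136, "dy": -36, "dz": 24, "rx": 0, "ry": 0, "rz": 0.04, "gripper": 1}])

```text
t: 5.48
eef_pos: [0.5452, -0.124, 0.2757]
ee_rot: [3.139, 0.0, -1.543]
force: [-0.9, 0.4, -2.6]
width: 0.0293
gripper_force: 60.0
```

```bash
python3 -c "
from h import *
for n in('scene','top'):
    f=grab(n);cv2.imwrite(f'pics/{n}1.png',f['frame'][...,::-1])
S=f=dict(np.load('scene.npz'));W=cloud(S)
cv2.imwrite('pics/s2.png',cv2.resize(S['frame'][150:290,130:320],None,fx=4,fy=4,interpolation=cv2.INTER_CUBIC)[...,::-1])
rel(560,-125,277,-1.5443)
p=W.reshape(-1,3);p=p[(abs(p[:,0]-.545)<.03)&(abs(p[:,1]+.125)<.06)]
for z0,z1 in((.10,.14),(.14,.17),(.17,.2),(.2,.23),(.23,.245),(.25,.28)):
    q=p[(p[:,2]>z0)&(p[:,2]<z1)]*1000
    if len(q): print(z0,len(q),np.percentile(q[:,0],[5,50,95]).round(1),np.percentile(q[:,1],[2,50,98]).round(1))
"
```

```text
t 5.58 pos [ 545.2 -122.7  276.9] rot [ 3.1402e+00  2.0000e-04 -1.5417e+00] F [ 0.6  0.7 -3. ] w 29.7 shift [  2.7 -14.7  -0.1] rotvec [0.0014 0.0002 0.0026]
0.1 42 [549.5 555.1 558. ] [-134.4 -122.2 -113.5]
0.14 99 [547.2 553.3 556.7] [-132.6 -121.3 -115. ]
0.17 103 [543.9 552.5 556.2] [-131.3 -118.1 -113.8]
0.2 135 [543.8 553.1 556.9] [-131.4 -120.2 -113.9]
0.23 59 [548.8 554.6 561.2] [-140.  -121.  -106.4]
0.25 537 [538.4 558.8 573.6] [-164.3 -105.5  -81.2]
```

View pics/s2.png

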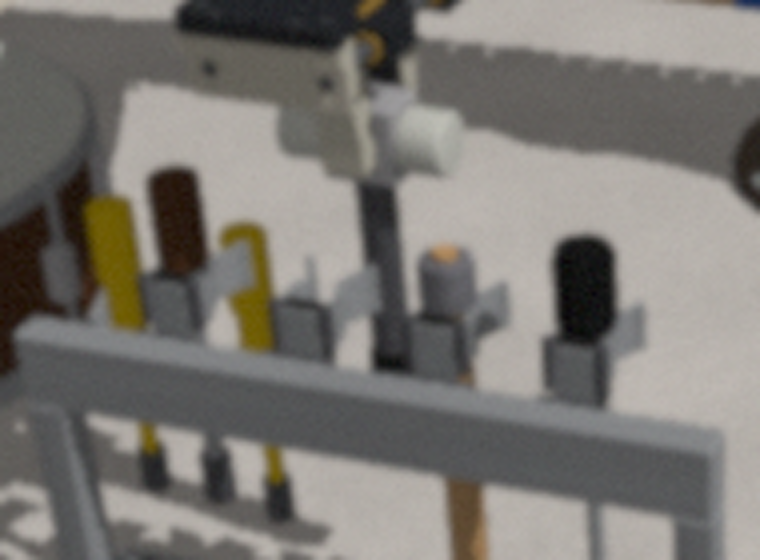

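The scene crop shows the mallet upright in the jaws (neck at crop 380,250) in front of the rail. Its measured y of -122.7 matches the TCP, so it's centred in the grip. Next I'll line up with the hook and ease in.

Request:
jog_arm(targets=[{"dx": 2, "dy": -8, "dz": 0, "rx": 0.001, "ry": 0, "rz": 0.001, "gripper": 1}, {"dx": 3.5, "dy": -16, "dz": 0, "rx": 0.001, "ry": 0, "rz": 0.001, "gripper": 1}, {"dx": 3.5, "dy": -24, "dz": 0, "rx": 0.001, "ry": 0, "rz": 0.001, "gripper": 1}, {"dx": 3.5, "dy": -29, "dz": 0, "rx": 0.001, "ry": 0, "rz": 0.001, "gripper": 1}, {"dx": 3.5, "dy": -33, "dz": 0, "rx": 0.001, "ry": 0, "rz": 0.001, "gripper": 1}, {"dx": 3.5, "dy": -36, "dz": 0, "rx": 0.001, "ry": 0, "rz": 0.001, "gripper": 1}, {"dx": 3.5, "dy": -38, "dz": 0, "rx": 0.001, "ry": 0, "rz": 0.001, "gripper": 1}, {"dx": 3.5, "dy": -40, "dz": 0, "rx": 0.001, "ry": 0, "rz": 0.001, "gripper": 1}])

```text
t: 6.25
eef_pos: [0.5858, -0.125, 0.2774]
ee_rot: [-3.141, 0.0, -1.542]
force: [0.0, -0.7, -2.0]
width: 0.0299
gripper_force: 60.0
```

```bash
python3 -c "
from h import *
rel(608.4,-125.2,277,-1.543)
f=grab('scene')
rel(608.4,-125.2,277,-1.543)
W=cloud(f);p=W.reshape(-1,3);p=p[(abs(p[:,0]-.585)<.03)&(abs(p[:,1]+.125)<.06)]
for z0,z1 in((.215,.228),(.228,.24),(.25,.28)):
    q=p[(p[:,2]>z0)&(p[:,2]<z1)]*1000
    if len(q): print(z0,len(q),np.percentile(q[:,0],[5,50,95]).round(1),np.percentile(q[:,1],[2,50,98]).round(1))
"
```

```text
t 6.25 pos [ 585.8 -125.   277.4] rot [-3.1409  0.     -1.5418] F [ 0.  -0.7 -2. ] w 29.9 shift [  0.9 -22.6   0.5] rotvec [-0.0007  0.      0.0012]
t 6.3 pos [ 586.1 -125.   277.5] rot [-3.1407 -0.     -1.5418] F [ 0.9  0.4 -1.9] w 29.5 shift [  0.8 -22.3   0.5] rotvec [-0.0009 -0.      0.0012]
0.215 77 [586.5 594.7 613.6] [-184.  -122.  -114.9]
0.228 74 [588.2 595.4 613.5] [-184.  -122.6  -67.2]
0.25 554 [578.5 599.7 612.7] [-182.  -106.1  -81.8]
```

Request:
jog_arm(targets=[{"dx": 0.3, "dy": -2, "dz": 0, "rx": 0, "ry": 0, "rz": 0, "gripper": 1}, {"dx": 0.5, "dy": -4, "dz": 0, "rx": 0, "ry": 0, "rz": 0, "gripper": 1}, {"dx": 0.5, "dy": -5, "dz": 0, "rx": 0, "ry": 0, "rz": 0, "gripper": 1}, {"dx": 0.5, "dy": -6, "dz": 0, "rx": 0, "ry": 0, "rz": 0, "gripper": 1}, {"dx": 0.5, "dy": -7, "dz": 0, "rx": 0, "ry": 0, "rz": 0, "gripper": 1}, {"dx": 0.5, "dy": -8, "dz": 0, "rx": 0, "ry": 0, "rz": 0, "gripper": 1}, {"dx": 0.5, "dy": -9, "dz": 0, "rx": 0, "ry": 0, "rz": 0, "gripper": 1}, {"dx": 0.5, "dy": -10, "dz": 0, "rx": 0, "ry": 0, "rz": 0, "gripper": 1}])

```text
t: 6.97
eef_pos: [0.5929, -0.1255, 0.2765]
ee_rot: [3.136, 0.0, -1.542]
force: [-8.3, -0.6, -1.1]
width: 0.0296
gripper_force: 60.0
```

Request:
jog_arm(targets=[{"dx": 0, "dy": -0.5, "dz": 0, "rx": 0, "ry": 0, "rz": 0, "gripper": 1}, {"dx": 0, "dy": -1, "dz": 0, "rx": 0, "ry": 0, "rz": 0, "gripper": 1}, {"dx": 0, "dy": -1.5, "dz": 0, "rx": 0, "ry": 0, "rz": 0, "gripper": 1}, {"dx": 0, "dy": -2, "dz": 0, "rx": 0, "ry": 0, "rz": 0, "gripper": 1}, {"dx": 0, "dy": -2.5, "dz": 0, "rx": 0, "ry": 0, "rz": 0, "gripper": 1}, {"dx": 0, "dy": -3, "dz": 0, "rx": 0, "ry": 0, "rz": 0, "gripper": 1}, {"dx": 0, "dy": -3.5, "dz": 0, "rx": 0, "ry": 0, "rz": 0, "gripper": 1}, {"dx": 0, "dy": -4, "dz": 0, "rx": 0, "ry": 0, "rz": 0, "gripper": 1}])

```text
t: 7.63
eef_pos: [0.595, -0.1256, 0.2757]
ee_rot: [3.132, 0.0, -1.543]
force: [-13.1, 0.0, -2.1]
width: 0.0297
gripper_force: 60.0
```

Request:
jog_arm(targets=[{"dx": 0, "dy": -0.5, "dz": 0, "rx": 0, "ry": 0, "rz": 0, "gripper": 1}, {"dx": 0, "dy": -1, "dz": 0, "rx": 0, "ry": 0, "rz": 0, "gripper": 1}, {"dx": 0, "dy": -1.5, "dz": 0, "rx": 0, "ry": 0, "rz": 0, "gripper": 1}, {"dx": 0, "dy": -2, "dz": 0, "rx": 0, "ry": 0, "rz": 0, "gripper": 1}, {"dx": 0, "dy": -2, "dz": 0, "rx": 0, "ry": 0, "rz": 0, "gripper": 1}, {"dx": 0, "dy": -2.5, "dz": 0, "rx": 0, "ry": 0, "rz": 0, "gripper": 1}, {"dx": 0, "dy": -2.5, "dz": 0, "rx": 0, "ry": 0, "rz": 0, "gripper": 1}, {"dx": 0, "dy": -3, "dz": 0, "rx": 0, "ry": 0, "rz": 0, "gripper": 1}])

```text
t: 8.3
eef_pos: [0.6017, -0.1251, 0.2769]
ee_rot: [3.14, 0.0, -1.542]
force: [-3.3, -0.1, -2.6]
width: 0.0297
gripper_force: 60.0
```

Request:
jog_arm(targets=[{"dx": 0, "dy": -0.7, "dz": 0, "rx": 0, "ry": 0, "rz": 0, "gripper": 1}, {"dx": 0, "dy": -1.4, "dz": 0, "rx": 0, "ry": 0, "rz": 0, "gripper": 1}, {"dx": 0, "dy": -2.1, "dz": 0, "rx": 0, "ry": 0, "rz": 0, "gripper": 1}, {"dx": 0, "dy": -2.8, "dz": 0, "rx": 0, "ry": 0, "rz": 0, "gripper": 1}, {"dx": 0, "dy": -3.5, "dz": 0, "rx": 0, "ry": 0, "rz": 0, "gripper": 1}, {"dx": 0, "dy": -4, "dz": 0, "rx": 0, "ry": 0, "rz": 0, "gripper": 1}, {"dx": 0, "dy": -4.5, "dz": 0, "rx": 0, "ry": 0, "rz": 0, "gripper": 1}, {"dx": 0, "dy": -4.5, "dz": 0, "rx": 0, "ry": 0, "rz": 0, "gripper": 1}])

```text
t: 8.97
eef_pos: [0.6076, -0.1249, 0.2779]
ee_rot: [-3.14, -0.0, -1.542]
force: [1.8, 0.6, -0.2]
width: 0.0299
gripper_force: 60.0
```

```bash
python3 -c "
from h import *
for i in range(4):
    rel(608.4,-125.2,244,-1.543); arm.grab_frame('top')
"
```

```text
t 8.97 pos [ 607.6 -124.9  277.9] rot [-3.1396e+00 -2.0000e-04 -1.5417e+00] F [ 1.8  0.6 -0.2] w 29.9 shift [ 0.3 -0.7 33.9] rotvec [-0.002  -0.0002  0.0013]
t 9.02 pos [ 607.6 -125.   277.9] rot [-3.1395e+00 -1.0000e-04 -1.5417e+00] F [ 1.  -1.  -1.5] w 30.0 shift [ 0.2 -0.7 33.9] rotvec [-0.0021 -0.0001  0.0013]
t 9.07 pos [ 607.6 -125.   278. ] rot [-3.1395e+00 -1.0000e-04 -1.5417e+00] F [ 1.2 -0.6 -0.1] w 29.8 shift [ 0.2 -0.7 34. ] rotvec [-0.0021 -0.0001  0.0013]
t 9.12 pos [ 607.6 -125.   278. ] rot [-3.1394e+00 -1.0000e-04 -1.5417e+00] F [ 1.8 -0.7 -0.1] w 29.7 shift [ 0.2 -0.7 34. ] rotvec [-0.0021 -0.0001  0.0013]
```

Request:
jog_arm(targets=[{"dx": 0, "dy": 0, "dz": 2, "rx": -0.002, "ry": 0, "rz": 0, "gripper": 1}, {"dx": 0, "dy": 0, "dz": 5, "rx": -0.002, "ry": 0, "rz": 0, "gripper": 1}, {"dx": 0, "dy": 0, "dz": 8, "rx": -0.002, "ry": 0, "rz": 0, "gripper": 1}, {"dx": 0, "dy": 0, "dz": 11, "rx": -0.002, "ry": 0, "rz": 0, "gripper": 1}, {"dx": 0, "dy": 0, "dz": 14, "rx": -0.002, "ry": 0, "rz": 0, "gripper": 1}, {"dx": 0, "dy": 0, "dz": 17, "rx": -0.002, "ry": 0, "rz": 0, "gripper": 1}, {"dx": 0, "dy": 0, "dz": 20, "rx": -0.002, "ry": 0, "rz": 0, "gripper": 1}, {"dx": 0, "dy": 0, "dz": 23, "rx": -0.002, "ry": 0, "rz": 0, "gripper": 1}])

```text
t: 9.83
eef_pos: [0.6073, -0.125, 0.2543]
ee_rot: [3.141, -0.0, -1.542]
force: [4.1, -0.8, 2.6]
width: 0.0296
gripper_force: 60.0
```

Request:
jog_arm(targets=[{"dx": 0, "dy": 0, "dz": 0.5, "rx": 0, "ry": 0, "rz": 0, "gripper": 1}, {"dx": 0, "dy": 0, "dz": 1, "rx": 0, "ry": 0, "rz": 0, "gripper": 1}, {"dx": 0, "dy": 0, "dz": 2, "rx": 0, "ry": 0, "rz": 0, "gripper": 1}, {"dx": 0, "dy": 0, "dz": 3, "rx": 0, "ry": 0, "rz": 0, "gripper": 1}, {"dx": 0, "dy": 0, "dz": 4, "rx": 0, "ry": 0, "rz": 0, "gripper": 1}, {"dx": 0, "dy": 0, "dz": 5, "rx": 0, "ry": 0, "rz": 0, "gripper": 1}, {"dx": 0, "dy": 0, "dz": 6, "rx": 0, "ry": 0, "rz": 0, "gripper": 1}, {"dx": 0, "dy": 0, "dz": 6, "rx": 0, "ry": 0, "rz": 0, "gripper": 1}])

```text
t: 10.5
eef_pos: [0.6072, -0.1249, 0.2484]
ee_rot: [3.14, 0.0, -1.542]
force: [4.5, -1.8, 0.9]
width: 0.0299
gripper_force: 60.0
```

Request:
jog_arm(targets=[{"dx": 0, "dy": -0.3, "dz": 0.5, "rx": 0, "ry": 0, "rz": 0, "gripper": 1}, {"dx": 0, "dy": -0.6, "dz": 1, "rx": 0, "ry": 0, "rz": 0, "gripper": 1}, {"dx": 0, "dy": -0.8, "dz": 1.5, "rx": 0, "ry": 0, "rz": 0, "gripper": 1}, {"dx": 0, "dy": -0.8, "dz": 2, "rx": 0, "ry": 0, "rz": 0, "gripper": 1}, {"dx": 0, "dy": -0.8, "dz": 2.3, "rx": 0, "ry": 0, "rz": 0, "gripper": 1}, {"dx": 0, "dy": -0.8, "dz": 2.6, "rx": 0, "ry": 0, "rz": 0, "gripper": 1}, {"dx": 0, "dy": -0.8, "dz": 2.8, "rx": 0, "ry": 0, "rz": 0, "gripper": 1}, {"dx": 0, "dy": -0.8, "dz": 3, "rx": 0, "ry": 0, "rz": 0, "gripper": 1}])

```text
t: 11.17
eef_pos: [0.6079, -0.1249, 0.2455]
ee_rot: [3.14, 0.0, -1.542]
force: [2.6, -0.3, 1.4]
width: 0.0293
gripper_force: 60.0
```

Request:
jog_arm(targets=[{"dx": 0, "dy": 0, "dz": 0.3, "rx": 0, "ry": 0, "rz": 0, "gripper": 1}, {"dx": 0, "dy": 0, "dz": 0.5, "rx": 0, "ry": 0, "rz": 0, "gripper": 1}, {"dx": 0, "dy": 0, "dz": 0.8, "rx": 0, "ry": 0, "rz": 0, "gripper": 1}, {"dx": 0, "dy": 0, "dz": 1, "rx": 0, "ry": 0, "rz": 0, "gripper": 1}, {"dx": 0, "dy": 0, "dz": 1.2, "rx": 0, "ry": 0, "rz": 0, "gripper": 1}, {"dx": 0, "dy": 0, "dz": 1.5, "rx": 0, "ry": 0, "rz": 0, "gripper": 1}, {"dx": 0, "dy": 0, "dz": 1.5, "rx": 0, "ry": 0, "rz": 0, "gripper": 1}, {"dx": 0, "dy": 0, "dz": 1.5, "rx": 0, "ry": 0, "rz": 0, "gripper": 1}])

```text
t: 11.83
eef_pos: [0.6081, -0.1249, 0.2441]
ee_rot: [3.141, -0.0, -1.542]
force: [3.7, -0.1, 1.5]
width: 0.0299
gripper_force: 60.0
```

Request:
jog_arm(targets=[{"dx": 0, "dy": -0.3, "dz": 0.3, "rx": 0, "ry": 0, "rz": 0, "gripper": 1}, {"dx": 0, "dy": -0.5, "dz": 0.6, "rx": 0, "ry": 0, "rz": 0, "gripper": 1}, {"dx": 0, "dy": -0.5, "dz": 0.9, "rx": 0, "ry": 0, "rz": 0, "gripper": 1}, {"dx": 0, "dy": -0.5, "dz": 1.2, "rx": 0, "ry": 0, "rz": 0, "gripper": 1}, {"dx": 0, "dy": -0.5, "dz": 1.5, "rx": 0, "ry": 0, "rz": 0, "gripper": 1}, {"dx": 0, "dy": -0.5, "dz": 1.5, "rx": 0, "ry": 0, "rz": 0, "gripper": 1}, {"dx": 0, "dy": -0.5, "dz": 1.5, "rx": 0, "ry": 0, "rz": 0, "gripper": 1}, {"dx": 0, "dy": -0.5, "dz": 1.5, "rx": 0, "ry": 0, "rz": 0, "gripper": 1}])

```text
t: 12.5
eef_pos: [0.6082, -0.125, 0.2439]
ee_rot: [3.141, -0.0, -1.541]
force: [-1.5, 1.4, 10.2]
width: 0.0294
gripper_force: 60.0
```

```bash
python3 -c "
from h import *
rel(608.4,-125.2,244,-1.543)
f=grab('scene'); rel(608.4,-125.2,244,-1.543)
cv2.imwrite('pics/s3.png',cv2.resize(f['frame'][165:270,130:320],None,fx=4,fy=4,interpolation=cv2.INTER_CUBIC)[...,::-1])
"
```

```text
t 12.5 pos [ 608.2 -125.   243.9] rot [ 3.1410e+00 -3.0000e-04 -1.5414e+00] F [-1.5  1.4 10.2] w 29.4 shift [ 0.2 -0.2 -0.1] rotvec [ 0.0006 -0.0003  0.0016]
t 12.55 pos [ 608.2 -125.   243.9] rot [ 3.1410e+00 -3.0000e-04 -1.5415e+00] F [-1.2  0.8  9.8] w 29.1 shift [ 0.2 -0.2 -0.1] rotvec [ 0.0006 -0.0003  0.0015]
```

View pics/s3.png

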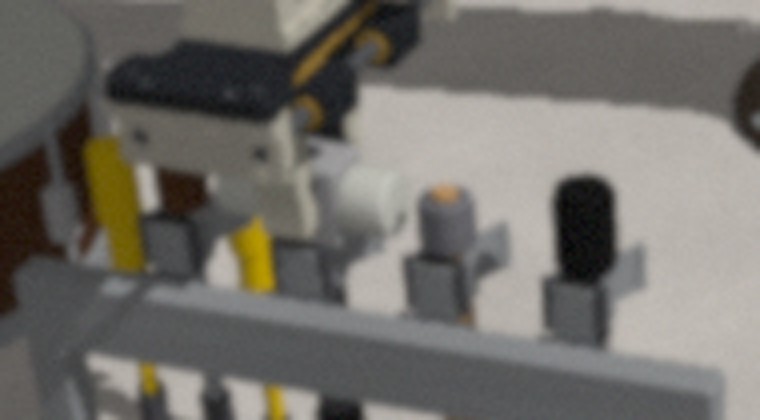

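The force rose to 10 N with the tool at z=0.2439, exactly where the head should rest, and the picture shows the neighbours still in place. I'll open the jaws and go up.

Request:
jog_arm(targets=[{"dx": 0, "dy": 0, "dz": 0, "rx": 0, "ry": 0, "rz": 0, "gripper": 0.62}, {"dx": 0, "dy": 0, "dz": 0, "rx": 0, "ry": 0, "rz": 0, "gripper": 0.58}, {"dx": 0, "dy": 0, "dz": 0, "rx": 0, "ry": 0, "rz": 0, "gripper": 0.54}, {"dx": 0, "dy": 0, "dz": 0, "rx": 0, "ry": 0, "rz": 0, "gripper": 0.5}, {"dx": 0, "dy": 0, "dz": 0, "rx": 0, "ry": 0, "rz": 0, "gripper": 0.45}, {"dx": 0, "dy": 0, "dz": 0, "rx": 0, "ry": 0, "rz": 0, "gripper": 0.4}, {"dx": 0, "dy": 0, "dz": 0, "rx": 0, "ry": 0, "rz": 0, "gripper": 0.35}, {"dx": 0, "dy": 0, "dz": 0, "rx": 0, "ry": 0, "rz": 0, "gripper": 0.35}], force=10)

```text
t: 13.22
eef_pos: [0.6084, -0.1249, 0.2425]
ee_rot: [3.14, 0.0, -1.542]
force: [-0.1, -0.0, 0.3]
width: 0.0557
gripper_force: 0.0
```

Request:
jog_arm(targets=[{"dx": 0, "dy": 0, "dz": -3, "rx": 0, "ry": 0, "rz": 0, "gripper": 0.35}, {"dx": 0, "dy": 0, "dz": -10, "rx": 0, "ry": 0, "rz": 0, "gripper": 0.35}, {"dx": 0, "dy": 0, "dz": -25, "rx": 0, "ry": 0, "rz": 0, "gripper": 0.35}, {"dx": 0, "dy": 0, "dz": -40, "rx": 0, "ry": 0, "rz": 0, "gripper": 0.35}, {"dx": 0, "dy": 0, "dz": -60, "rx": 0, "ry": 0, "rz": 0, "gripper": 0.35}, {"dx": 0, "dy": 0, "dz": -80, "rx": 0, "ry": 0, "rz": 0, "gripper": 0.35}, {"dx": 0, "dy": 0, "dz": -100, "rx": 0, "ry": 0, "rz": 0, "gripper": 0.35}, {"dx": 0, "dy": 0, "dz": -120, "rx": 0, "ry": 0, "rz": 0, "gripper": 0.35}])

```text
t: 13.88
eef_pos: [0.6085, -0.125, 0.3645]
ee_rot: [3.141, -0.0, -1.542]
force: [0.1, 0.4, 0.2]
width: 0.0571
gripper_force: 0.0
```

Request:
jog_arm(targets=[{"dx": 0, "dy": 30, "dz": 0, "rx": 0, "ry": 0, "rz": 0, "gripper": 0.35}, {"dx": 0, "dy": 60, "dz": 0, "rx": 0, "ry": 0, "rz": 0, "gripper": 0.35}, {"dx": 0, "dy": 90, "dz": 0, "rx": 0, "ry": 0, "rz": 0, "gripper": 0.35}, {"dx": 0, "dy": 115, "dz": 0, "rx": 0, "ry": 0, "rz": 0, "gripper": 0.35}, {"dx": 0, "dy": 135, "dz": 0, "rx": 0, "ry": 0, "rz": 0, "gripper": 0.35}, {"dx": 0, "dy": 140, "dz": 0, "rx": 0, "ry": 0, "rz": 0, "gripper": 0.35}, {"dx": 0, "dy": 140, "dz": 0, "rx": 0, "ry": 0, "rz": 0, "gripper": 0.35}, {"dx": 0, "dy": 140, "dz": 0, "rx": 0, "ry": 0, "rz": 0, "gripper": 0.35}])

```text
t: 14.55
eef_pos: [0.469, -0.129, 0.3636]
ee_rot: [-3.141, 0.0, -1.542]
force: [0.9, -1.0, -0.6]
width: 0.0569
gripper_force: 0.0
```

```bash
python3 - <<'E'
from h import *
f=grab('top');W=cloud(f);g=grab('scene')
rel(0,0,0)
a=cv2.resize(f['frame'][130:250,290:490],(800,480));cv2.imwrite('pics/t4.png',a[...,::-1])
p=W.reshape(-1,3)
def r(c,rad,z0,n):
    q=p[(np.hypot(p[:,0]-c[0],p[:,1]-c[1])<rad)&(p[:,2]>z0)&(p[:,2]<.3)]
    if len(q)>3: R=cv2.minAreaRect((q[:,:2]*1000).astype(np.float32));print(n,len(q),np.round(R[0],1),np.round(R[1],1),round(R[2],1),np.percentile(q[:,2],[50,90]).round(4))
r((.6084,-.1251),.05,.222,'mallet')
r((.605,.0107),.03,.244,'a');r((.607,-.057),.02,.23,'b');r((.610,-.193),.03,.25,'d')
E
```

```text
t 14.65 pos [ 469.5 -128.9  362.7] rot [ 3.1405e+00 -1.0000e-04 -1.5418e+00] F [-0.1 -0.4 -0. ] w 56.7 shift [-142.5  465.1  363.2] 
mallet 490 [ 608.  -124.7] [31.5 85.2] 3.6 [0.2491 0.2546]
a 126 [604.4  10.4] [26.4 26.3] 63.8 [0.2568 0.2607]
b 110 [607.1 -57.5] [25.2 25.2] 61.0 [0.2407 0.2449]
d 105 [ 610.5 -183.6] [23.4 40. ] 0.1 [0.2628 0.2666]
```

View pics/t4.png

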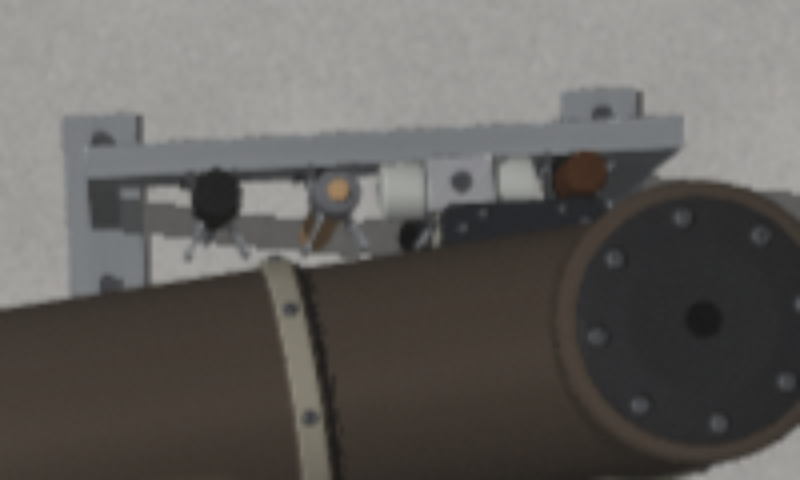

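The top view shows the mallet head lying along the rail (about 460,185) at (608,-125) with yaw near 2–3°, and the neighbours in place. The "d" box only looks larger because it picks up a few points from the end of the mallet. I'm handing the job in.

```bash
python3 -c "
from station import arm
print(arm.job_done())"
```

```text
the job is handed in; nothing more can be done
None
```

The mallet hangs in the formerly empty hook with its head along the rail and resting on the hook; the arm has let go and backed clear, the two neighbours I could re-measure had not moved (the nut driver was checked only by eye), and I handed the job in at about 15 s, though the hand-in returned no verdict.

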